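# Put the reagents back in their hazard-colour spill trays

### The job

Put the four capped reagent containers away by hazard colour: each must end standing upright on the floor of the spill tray of its own colour, set down rather than dropped and never tipped over on the way. The red-capped solvent bottle has wrongly been left in the yellow oxidiser tray, so it has to come out before the yellow jar can go in. Leave the conical flask and the beaker standing where they are.

Things in the scene. Friction and masses are not known exactly. Their poses are not given: they have to be found in the camera images.
- red_bottle: amber glass solvent bottle, red cap and red band on its label, about 0.2 to 0.4 kg: round body 60 mm diameter up to 74 mm, shoulder to a 32 mm neck at 90 mm, then a round ribbed red cap 40 mm diameter from 95 to 123 mm (top of the bottle). Starts standing in the yellow tray. Best gripped by the cap from above. Origin: centre of its underside, z up.
- yellow_jar: short white plastic jar, yellow lid and yellow label band, 0.15 to 0.27 kg: round body 58 mm diameter up to 64 mm, round ribbed yellow lid 60 mm diameter from 64 to 84 mm (top). Stands on the bench at the start. Best gripped by the lid from above. Origin: centre of its underside, z up.
- blue_bottle: white plastic bottle with a square body, blue cap and blue label bands, 0.16 to 0.29 kg: body 54 x 54 mm up to 74 mm (sides along its x and y), shoulder to a 35 mm neck at 84 mm, round ribbed blue cap 42 mm diameter from 88 to 114 mm (top). Stands on the bench at the start. Best gripped by the cap from above. Origin: centre of its underside, z up.
- green_bottle: white plastic round bottle, green cap and green label band, 0.12 to 0.23 kg: body 50 mm diameter up to 76 mm, shoulder to a 29 mm neck at 89 mm, round ribbed green cap 36 mm diameter from 92 to 118 mm (top). Stands on the bench at the start. Best gripped by the cap from above. Origin: centre of its underside, z up.
- red_tray: red polypropylene spill tray for flammables: open-topped square box 100 x 100 mm outside, 25 mm high, walls and floor 4 mm thick (inside 92 x 92 mm, floor 4 mm above the bench), fixed to the bench. Origin: centre of its underside, at bench height; x and y along its sides, z up.
- yellow_tray: yellow polypropylene spill tray for oxidisers: open-topped square box 100 x 100 mm outside, 25 mm high, walls and floor 4 mm thick (inside 92 x 92 mm, floor 4 mm above the bench), fixed to the bench. Origin: centre of its underside, at bench height; x and y along its sides, z up. The red bottle stands in it at the start, and there is no room for two containers.
- blue_tray: blue polypropylene spill tray for toxic reagents: open-topped square box 100 x 100 mm outside, 25 mm high, walls and floor 4 mm thick (inside 92 x 92 mm, floor 4 mm above the bench), fixed to the bench. Origin: centre of its underside, at bench height; x and y along its sides, z up.
- green_tray: green polypropylene spill tray for low-hazard reagents: open-topped square box 100 x 100 mm outside, 25 mm high, walls and floor 4 mm thick (inside 92 x 92 mm, floor 4 mm above the bench), fixed to the bench. Origin: centre of its underside, at bench height; x and y along its sides, z up.
- conical_flask: bystander: clear glass conical flask, loose on the bench, 64 mm diameter at the foot, narrowing to a 24 mm neck, 29 mm rim, 103 mm high. Must stay standing where it is. Origin: centre of its underside, z up.
- beaker: bystander: clear glass beaker, loose on the bench, 53 mm diameter, 70 mm high, empty. Must stay standing where it is. Origin: centre of its underside, z up.
Mind the look-alikes: they are no part of the job. Leave any pink or white look-alike of the blue_tray alone. Leave any pink look-alike of the yellow_jar alone.

How it is judged (in metres and radians):
At the end, for the whole second after the job is handed in: Each container stands upright (within 0.1 rad) on the floor of the tray of its own colour (underside under 10 mm above the tray's underside, centre within 35 mm of the tray's), released and at rest; flask and beaker upright, within 20 mm of where they started (horizontal distance between red_bottle and red_tray below 0.035 m and z of red_bottle in the frame of red_tray below 0.01 m and angle between each of red_bottle, yellow_jar, blue_bottle, green_bottle, conical_flask, beaker's own z axis and vertical below 0.1 rad and linear speed of each of red_bottle, yellow_jar, blue_bottle, green_bottle below 0.03 m/s and horizontal distance between yellow_jar and yellow_tray below 0.035 m and z of yellow_jar in the frame of yellow_tray below 0.01 m and horizontal distance between blue_bottle and blue_tray below 0.035 m and z of blue_bottle in the frame of blue_tray below 0.01 m and horizontal distance between green_bottle and green_tray below 0.035 m and z of green_bottle in the frame of green_tray below 0.01 m and distance of each of conical_flask, beaker from where it was at the start of the episode below 0.02 m); the robot touches nothing.
It fails at once if a reagent container is dropped from more than about 2 cm or thrown (moves faster than 0.65 m/s while no finger touches it) ((linear speed of red_bottle above 0.65 m/s and contact force between red_bottle and the fingers below 0.05 N) or (linear speed of yellow_jar above 0.65 m/s and contact force between yellow_jar and the fingers below 0.05 N) or (linear speed of blue_bottle above 0.65 m/s and contact force between blue_bottle and the fingers below 0.05 N) or (linear speed of green_bottle above 0.65 m/s and contact force between green_bottle and the fingers below 0.05 N)).
It fails at once if a reagent container is tipped over (more than 0.7 rad) (angle between any of red_bottle, yellow_jar, blue_bottle, green_bottle's own z axis and vertical above 0.7 rad).
It fails at once if the conical flask or the beaker is knocked over or pushed 20 mm or more (angle between any of conical_flask, beaker's own z axis and vertical above 0.4 rad or distance of any of conical_flask, beaker from where it was at the start of the episode above 0.02 m).
It also fails if it takes over 122 s, if anything falls off the work surface, if the arm or the gripper's body presses on something with over 40 N, if the wrist force passes 120 N, or if a joint passes its speed limit or range.

### The arm

A 6-joint arm with a two-finger parallel gripper is mounted at the origin on the work surface. World frame = base frame: x ahead of the robot, y to its left, z up, the work surface at z = 0. Lengths are in mm, angles in rad, forces in N, time in s.
With the tool pointing down it reaches from about 350 to 800 mm from the base axis. Payload 7.3 kg.
Tool frame: the origin (TCP) lies on the centre line of the jaws, within the pads' length; the fingertips stand 22 mm ahead of it and the grasp point (between the pads) lies 3 mm ahead of it; z points along the fingers, y is the line along which they close (so a half turn about z gives the same grasp; the last joint's range is limited). The gripper opens to 85 mm and grips with 20 to 120 N. Pads are 22 mm wide; open, the fingers measure 114 mm over their backs; the gripper's body (76 mm by 85 mm) begins 54 mm behind the grasp point. The pads swing forward as they close: fully open they stand 13 mm farther back than shut.
Start: joints at [-1.319, 0.342, 1.524, -0, 1.275, -0.146], TCP at [203.403, -484.014, 253.322] pointing down, gripper open.
Joint ranges: [-2.53, 2.53], [-0.77, 2.02], [0.04, 2.7], [-1, 4.14], [0.28, 2.66], [-3.11, 3.11]. Speed limits (rad/s): [2.57, 2.57, 3.14, 3.14, 3.14, 3.14].

### API

Orientations are given as a unit quaternion [x, y, z, w].
In Python, from cell import r gives the robot as it stands. Calls block until the motion is done:
- r.move_pose(position, orientation): joint-space move of the TCP to a pose.
- r.servo_line(position, attitude=None, v=150): straight line of the TCP; attitude=None keeps the orientation; v is the mean speed in mm/s.
- r.goto_joints(angles): joint-space move.
- r.gripper_to(opening): opening from 0.0 (shut) to 1.0 (fully open); the grip force is fixed at half the most; returns when the fingers have stopped.
- r.dwell(seconds).
- r.inverse_kinematics(position, orientation): joint angles nearest the present ones, or None.
- r.read_state(): the state.
- r.capture(name): name is "scene" or "top" or "wrist"; returns a dict with "frame" (400x640x3 uint8, red, green, blue), "camera_matrix" (3x3 intrinsics, pixels), "world_from_camera" (4x4, takes a point from camera to world coordinates). Camera axes: x right, y up, looking along -z (the intrinsics and any distortion apply to the point x, -y, -z); pixel columns grow to the right and rows downward; lengths in mm; the calibration is good to about 2 mm. The wrist camera is an equidistant fisheye: a pixel r from the principal point sees the ray r / f radians off the axis. A picture is of the moment at which its call begins. There is no depth.
A pose or a line that the arm cannot do raises r.IKError and nothing moves.
- r.close_job(): hands the job in; it is judged then, once.
The state is a dict: "t": time; "joints": joint angles; "dq": joint speeds; "joint_torque": joint torques, N m; "position": TCP position; "tcp_rot": TCP orientation; "contact_force": force on the tool from outside, world axes, zero at the start; "torque": the same for the moment, N m; "gripper_width": opening from 0.0 (shut) to 1.0 (fully open); "gripper_force": force on a finger pad.
Only numpy, scipy, OpenCV 4.12 (cv2) and the standard library are available. Lean on these libraries where they do the work, as an engineer would, in place of code of your own. Each camera call takes 0.05 s, during which the arm holds its last target. There are 200 camera calls.

## Working session

There is one attempt and no reset: what is moved stays moved. The work goes in short steps, each a Python script; the robot and the scene stay as the last script left them, time stands still between calls to the robot, and variables do not carry over. Pictures are saved under pics/ and viewed, at most 14 in all, crops included, and the job is handed in when it is done.

```bash
mkdir -p pics; ls; python3 - <<'E'
from cell import r
import cv2,numpy as np
for n in ("scene","top"):
    c=r.capture(n); cv2.imwrite(f"pics/{n}0.png",c["frame"][:,:,::-1]); print(n,c["camera_matrix"].round(1).tolist(),c["world_from_camera"].round(3).tolist(),[k for k in c])
s=r.read_state();print(s["tcp_rot"],s["position"],s["t"])
E
```

```text
pics
scene [[501.2, 0.0, 321.1], [0.0, 501.2, 205.4], [0.0, 0.0, 1.0]] [[0.403, -0.783, 0.474, 1072.119], [0.915, 0.336, -0.222, -195.234], [0.015, 0.523, 0.852, 1053.437], [0.0, 0.0, 0.0, 1.0]] ['frame', 'camera_matrix', 'world_from_camera']
top [[393.3, 0.0, 320.3], [0.0, 393.3, 196.1], [0.0, 0.0, 1.0]] [[0.026, 0.996, -0.088, 421.608], [-1.0, 0.026, 0.002, 53.381], [0.004, 0.088, 0.996, 1194.634], [0.0, 0.0, 0.0, 1.0]] ['frame', 'camera_matrix', 'world_from_camera']
[ 9.80288216e-01  1.97571562e-01 -2.92900236e-05 -7.00409598e-04] [ 203.31804501 -483.67864664  252.69511369] 0.1
```

View pics/scene0.png

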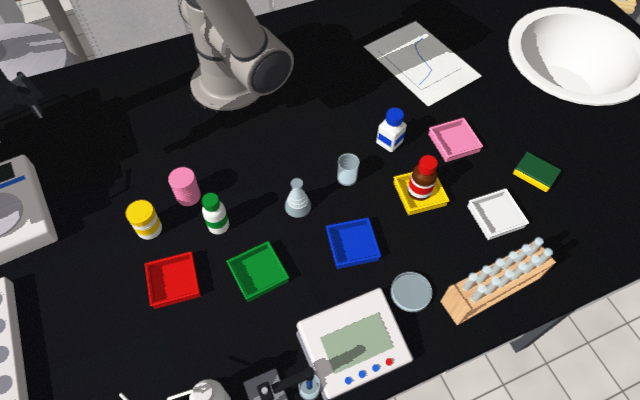

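View pics/top0.png

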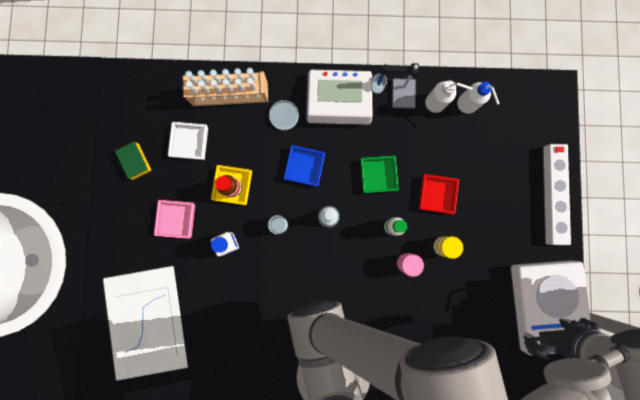

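The scene view shows:
- **Yellow jar:** (143,220). The pink jar at (184,186) is its look-alike.
- **Blue tray:** (353,242). Look-alikes are the pink tray (455,139) and the white tray (498,213).
- **Containers:** blue bottle (391,130), green bottle (214,213), and the red bottle (424,178) in the yellow tray. The wash bottle with a blue tip, at top view (484,88), is not part of the job.
- **Bystanders:** flask (297,200) and beaker (348,168).

By the description I choose the truly yellow, blue, green and red ones. Next I'll measure them.

```bash
cat > h.py <<'E'
import cv2,numpy as np
from scipy.spatial.transform import Rotation as R
def ray(c,uv):
    K=c["camera_matrix"];T=np.array(c["world_from_camera"])
    d=np.linalg.inv(K)@[uv[0],uv[1],1]; d=T[:3,:3]@[d[0],-d[1],-d[2]]
    return T[:3,3],d/np.linalg.norm(d)
def onz(c,uv,z):
    o,d=ray(c,uv); return o+d*(z-o[2])/d[2]
def tri(a,b):
    (o,d),(p,e)=a,b
    s=np.linalg.lstsq(np.c_[d,-e],p-o,rcond=None)[0]
    x,y=o+s[0]*d,p+s[1]*e; return (x+y)/2,np.linalg.norm(x-y)
HUE=dict(red=(-8,6),yellow=(22,33),blue=(108,128),green=(55,85),pink=(150,175))
def mask(f,col,smin=140,vmin=50):
    h=cv2.cvtColor(f,cv2.COLOR_RGB2HSV).astype(int);lo,hi=HUE[col];H=h[...,0]
    if lo<0:H=np.where(H>90,H-180,H)
    return ((H>=lo)&(H<=hi)&(h[...,1]>smin)&(h[...,2]>vmin)).astype(np.uint8)
def blob(m,seed):
    n,l,s,c=cv2.connectedComponentsWithStats(m)
    k=1+np.argmin([np.hypot(*(c[i]-seed))+(1000 if s[i,4]<40 else 0) for i in range(1,n)])
    pts=cv2.findContours((l==k).astype(np.uint8),cv2.RETR_EXTERNAL,cv2.CHAIN_APPROX_NONE)[0][0]
    return c[k],s[k],pts
E
python3 - <<'E'
from cell import r
from h import *
T,S=r.capture("top"),r.capture("scene")
print("caps: mid heights expect red 113, yellow 74, blue 101, green 105")
for n,t,s,sm in [("red",(226,184),(427,165),140),("yellow",(449,247),(142,210),140),("blue",(219,244),(394,117),140),("green",(399,227),(210,201),140)]:
    a,sa,_=blob(mask(T["frame"],n,sm),t);b,sb,_=blob(mask(S["frame"],n,sm),s)
    x,e=tri(ray(T,a),ray(S,b));print(n,a.round(1),sa,b.round(1),sb,x.round(1),round(e,1))
print("trays")
for n,t,s in [("red",(439,194),(172,280)),("yellow",(232,186),(421,195)),("blue",(304,165),(353,242)),("green",(379,174),(258,270))]:
    out=[]
    for c,q in((T,t),(S,s)):
        _,st,p=blob(mask(c["frame"],n),q)
        w=np.array([onz(c,u,25)[:2] for u in p[:,0]],np.float32)
        rc=cv2.minAreaRect(w);out.append(np.round(rc[0]+rc[1]+(rc[2],)).tolist())
    print(n,out)
for n,t,s in [("pinkjar",(410,265),(184,186))]:
    a,_,_=blob(mask(T["frame"],"pink",60),t);b,_,_=blob(mask(S["frame"],"pink",60),s);print(n,tri(ray(T,a),ray(S,b)))
print("flask",tri(ray(T,(329,214)),ray(S,(297,184))),onz(S,(297,206),0),"beaker",tri(ray(T,(278,224)),ray(S,(348,157))),onz(S,(347,178),0))
E
```

```text
caps: mid heights expect red 113, yellow 74, blue 101, green 105
red [223.4 183.3] [216 176  16  15 196] [427.3 164.5] [417 154  21  22 347] [545.8 320.1 114.9] 1.0
yellow [450.4 247. ] [436 236  28  23 471] [139.7 212.5] [125 199  30  28 630] [ 385.1 -322.2   75.5] 3.8
blue [218.2 244.5] [210 237  17  16 202] [394.2 115.9] [385 107  20  19 292] [376.7 327.4 104.2] 2.7
green [400.2 225.7] [393 220  15  12 140] [210.2 201.2] [201 192  19  19 269] [ 441.4 -170.4  110.5] 0.1
trays
red [[542.0, -303.0, 113.0, 112.0, 83.0], [544.0, -306.0, 108.0, 116.0, 83.0]]
yellow [[553.0, 319.0, 112.0, 111.0, 83.0], [556.0, 315.0, 116.0, 118.0, 83.0]]
blue [[617.0, 102.0, 112.0, 112.0, 79.0], [619.0, 100.0, 109.0, 116.0, 79.0]]
green [[597.0, -124.0, 110.0, 109.0, 6.0], [599.0, -125.0, 114.0, 107.0, 6.0]]
pinkjar (array([ 332.62261924, -213.3787023 ,   48.2169592 ]), np.float64(1.0508238661005302))
flask (array([468.85684249,  25.59657857, 101.471628  ]), np.float64(0.61374828432746)) [464.80577305  24.02984654   0.        ] beaker (array([438.12578925, 168.4942251 ,  91.51245405]), np.float64(1.9998964756767021)) [437.62343396 173.11733171   0.        ]
```

```bash
cat >> h.py <<'E'
from cell import r
def q(psi): return [np.cos(psi/2),np.sin(psi/2),0,0]
def bestpsi(p):
    best=None
    for a in np.arange(-np.pi,np.pi,np.pi/12):
        j=r.inverse_kinematics(list(p),q(a))
        if j is not None and (best is None or abs(j[5])<best[0]): best=(abs(j[5]),a)
    return best[1]
def wray(c,uv):
    K=c["camera_matrix"];T=np.array(c["world_from_camera"])
    d=np.array([(uv[0]-K[0,2])/K[0,0],(uv[1]-K[1,2])/K[1,1]]);th=np.hypot(*d);d=d/max(th,1e-9)*np.sin(th)
    v=T[:3,:3]@[d[0],-d[1],-np.cos(th)];return T[:3,3],v
def wz(c,uv,z):
    o,d=wray(c,uv);return (o+d*(z-o[2])/d[2])[:2]
def wproj(c,p):
    K=c["camera_matrix"];T=np.array(c["world_from_camera"]);v=T[:3,:3].T@(np.array(p)-T[:3,3])
    th=np.arctan2(np.hypot(v[0],v[1]),-v[2]);d=np.array([v[0],-v[1]])/np.hypot(v[0],v[1])*th
    return K[:2,2]+d*[K[0,0],K[1,1]]
def look(name,col,pos,ztop,dia,smin=140):
    "cap seen by the wrist camera: mask contour cast at the cap top; centre and size of its circle"
    c=r.capture("wrist");cv2.imwrite(f"pics/{name}.png",c["frame"][:,:,::-1])
    s=wproj(c,[*pos,ztop]);ce,st,p=blob(mask(c["frame"],col,smin),s)
    w=np.array([wz(c,u,ztop) for u in p[:,0]],np.float32);o,rad=cv2.minEnclosingCircle(w)
    print(name,"expected px",s.round(),"blob",ce.round(),st,"circle",np.round(o,1),"dia",round(2*rad,1),"want",dia)
    return c,o
E
python3 - <<'E'
from h import *
p=[546,320,300];a=bestpsi(p);print("psi",a)
s=r.read_state()
r.servo_line([*s["position"][:2],300])
r.move_pose(p,q(a));s=r.read_state();print(s["t"],s["position"],s["joints"])
look("w_red","red",p[:2],127,40)
E
```

```text
psi 2.0943951023931984
3.725 [546.45429821 319.16130168 300.02578889] [ 4.07685814e-01  5.21702237e-01  1.11190460e+00 -2.00417089e-04
  1.50795330e+00 -1.14532473e-01]
w_red expected px [319. 181.] blob [321. 178.] [ 300  156   43   44 1436] circle [545.9 323.3] dia 44.1 want 40
```

View pics/w_red.png

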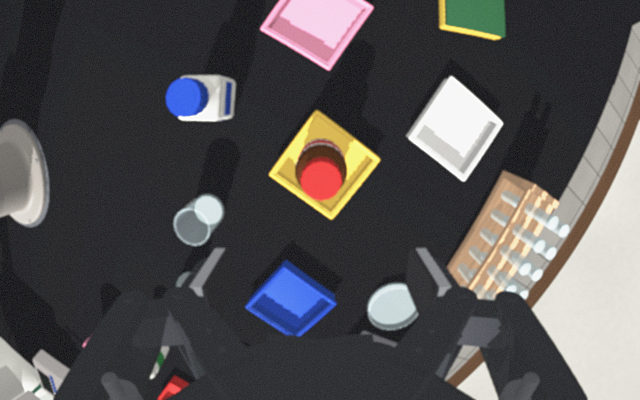

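The wrist view shows the red cap at (321,178) in the yellow tray (325,165). The blue cap is at (187,97), the true blue tray at (290,298), and the pink and white trays are (318,25) and (455,125). The near measurement agrees with the far one, so I'll pick the red bottle.

```bash
cat >> h.py <<'E'
def pick(xy,psi,zt,up=300):
    r.gripper_to(1.0); r.servo_line([*xy,zt+60],q(psi),v=200); r.servo_line([*xy,zt],v=80)
    r.gripper_to(0.0); s=r.read_state(); print("grip",round(s["gripper_width"],3),s["gripper_force"])
    r.servo_line([*xy,zt+40],v=80); r.servo_line([*xy,up],v=180); s=r.read_state()
    print("lifted w",round(s["gripper_width"],3),"F",np.round(s["contact_force"],1),"t",s["t"])
def place(xy,zt,up=300):
    psi=bestpsi([*xy,up]); r.move_pose([*xy,up],q(psi)); r.dwell(.3)
    r.servo_line([*xy,zt+25],v=180); r.servo_line([*xy,zt+1],v=40)
    F0=r.read_state()["contact_force"]; r.gripper_to(1.0); r.dwell(.2)
    s=r.read_state(); print("down F",np.round(F0,1),"after",np.round(s["contact_force"],1),s["position"].round(1))
    r.servo_line([*xy,zt+40],v=80); r.servo_line([*xy,up],v=200); print("t",r.read_state()["t"])
E
python3 - <<'E'
from h import *
pick([546,321.5],2.0944,116)
c=r.capture("wrist");cv2.imwrite("pics/w_red_held.png",c["frame"][:,:,::-1])
E
```

```text
grip 0.451 61.022833585739136
lifted w 0.447 F [ 0.5  0.3 -2.4] t 7.75
```

View pics/w_red_held.png

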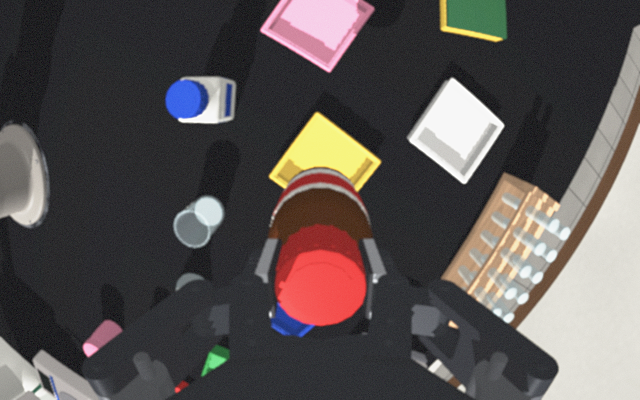

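The red bottle hangs upright between the pads, with its cap at (320,285) and the opening near 38 mm against a 40 mm cap. The yellow tray is now empty. Placing it in the red tray.

```bash
python3 - <<'E'
from h import *
place([544,-306],116)
# refine: view yellow jar from near
p=[385,-322,300];a=bestpsi(p);r.move_pose(p,q(a));print("psi",a)
look("w_yel","yellow",p[:2],84,60)
S=r.capture("scene")["frame"];cv2.imwrite("pics/s1.png",S[:,:,::-1][120:340,60:460].repeat(2,0).repeat(2,1)[:440])
E
```

```text
down F [ 0.7 -0.4 -2.8] after [0.2 0.1 0.3] [ 544. -306.  117.]
t 14.3583
psi 0.7853981633974505
w_yel expected px [319. 174.] blob [320. 173.] [ 294  146   56   54 1964] circle [ 387.6 -322.6] dia 64.4 want 60
```

View pics/w_yel.png

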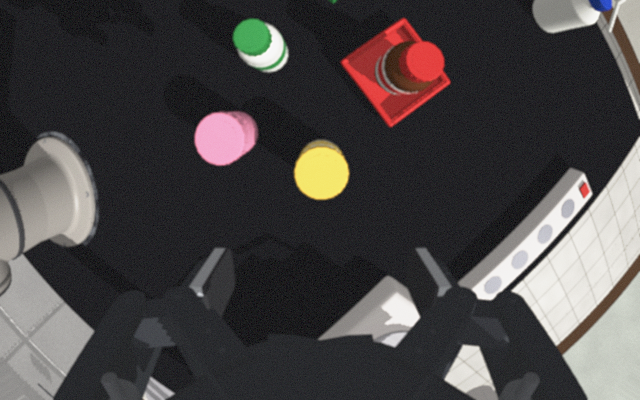

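View pics/s1.png

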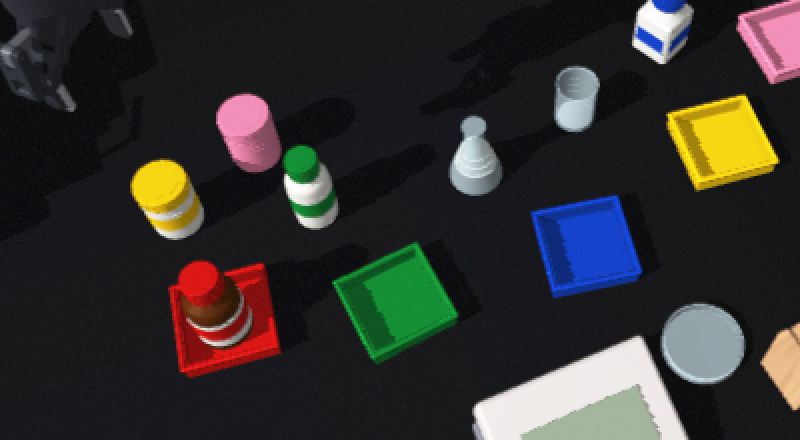

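The red bottle stands upright in the red tray. The yellow lid is at wrist (320,173), with the pink jar at (225,138), the green cap at (253,37) and the bench clear around them. The yellow tray is empty, so the jar goes next, with the jaws closing across the line to the pink jar.

```bash
python3 - <<'E'
from h import *
pick([386.5,-322],np.radians(115),77)
T=r.capture("top");_,st,p=blob(mask(T["frame"],"yellow"),(232,186))
rc=cv2.minAreaRect(np.array([onz(T,u,18)[:2] for u in p[:,0]],np.float32));print("tray",rc)
S=r.capture("scene")["frame"];cv2.imwrite("pics/s2.png",S[:,:,::-1])
E
```

```text
grip 0.685 63.507041931152344
lifted w 0.686 F [ 0.5 -0.5 -2.9] t 19.8167
tray ((553.2576293945312, 320.8289794921875), (113.15499114990234, 110.98981475830078), 83.31285095214844)
```

View pics/s2.png

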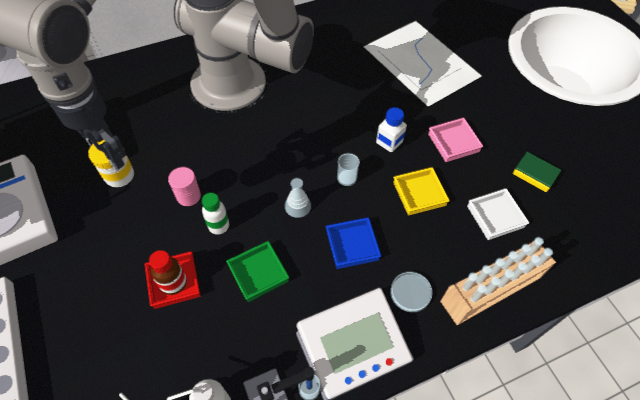

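The jar is gripped upright at (112,165) and everything else is where it was. Placing it, then a near look at the blue bottle.

```bash
python3 - <<'E'
from h import *
place([555,319],81)
p=[377,327,300];a=bestpsi(p);r.move_pose(p,q(a));print("psi",a)
c,o=look("w_blu","blue",p[:2],114,42)
E
```

```text
down F [-3.3 -1.7  4.3] after [0.4 0.4 0.1] [555.  319.   81.9]
t 26.825
psi 2.0943951023931984
w_blu expected px [318. 178.] blob [319. 179.] [ 300  158   39   43 1299] circle [378.8 326.4] dia 44.7 want 42
```

View pics/w_blu.png

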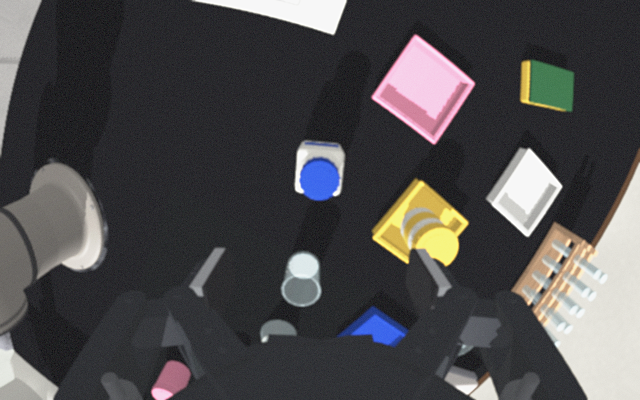

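The jar stands in the yellow tray (425,225), and the blue cap is at (319,179), clear of the beaker (301,278). I'll move the blue bottle, then look at the green one.

```bash
python3 - <<'E'
from h import *
pick([378,327],2.0944,104)
s=r.read_state(); assert s["gripper_width"]>.3
place([619,101],108)
p=[441,-170,300];a=bestpsi(p);r.move_pose(p,q(a));print("psi",a)
look("w_grn","green",p[:2],118,36)
S=r.capture("scene")["frame"];cv2.imwrite("pics/s3.png",S[:,:,::-1])
E
```

```text
grip 0.474 60.104713439941406
lifted w 0.47 F [-0.8  0.2 -2.1] t 31.7167
down F [-0.2  0.1 -2.5] after [ 0.7  0.6 -0.2] [619. 101. 109.]
t 37.35
psi 1.0471975511966
w_grn expected px [319. 181.] blob [319. 179.] [303 161  34  37 943] circle [ 442.2 -168.6] dia 37.7 want 36
```

View pics/w_grn.png

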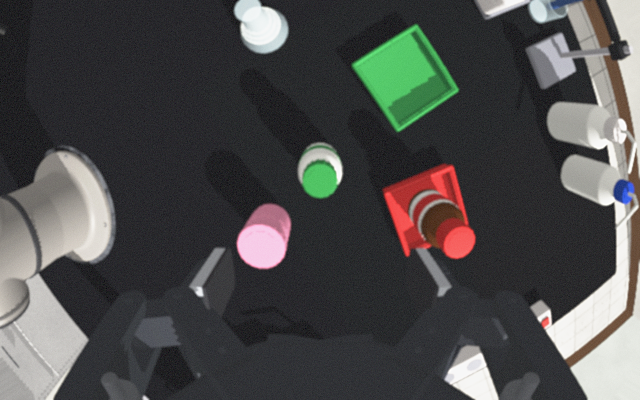

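View pics/s3.png

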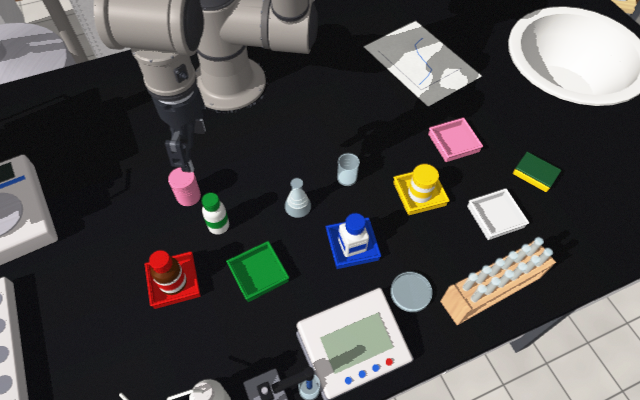

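Red, yellow and blue are all upright in their own trays, and the flask and beaker haven't moved. The green cap is at wrist (319,179), clear of the pink jar (264,237). The green bottle is last.

```bash
python3 - <<'E'
from h import *
pick([442,-169.5],np.pi/3,108)
s=r.read_state(); assert s["gripper_width"]>.3
place([599,-125],112)
r.move_pose([300,-400,320],q(bestpsi([300,-400,320])))
T,S=r.capture("top"),r.capture("scene")
for n,t,s,h in [("red",(442,196),(160,262),113),("yellow",(232,186),(425,175),74),("blue",(304,165),(356,223),101),("green",(379,174),(255,255),105)]: pass
cv2.imwrite("pics/s4.png",S["frame"][:,:,::-1]);cv2.imwrite("pics/t4.png",T["frame"][80:280,140:500,::-1].repeat(2,0).repeat(2,1))
E
```

```text
grip 0.405 59.37613248825073
lifted w 0.405 F [-0.2  0.7 -1.6] t 42.775
down F [ 0.1 -0.9 -2.4] after [-0.5 -1.  -1. ] [ 599. -125.  113.]
t 47.8583
```

View pics/s4.png

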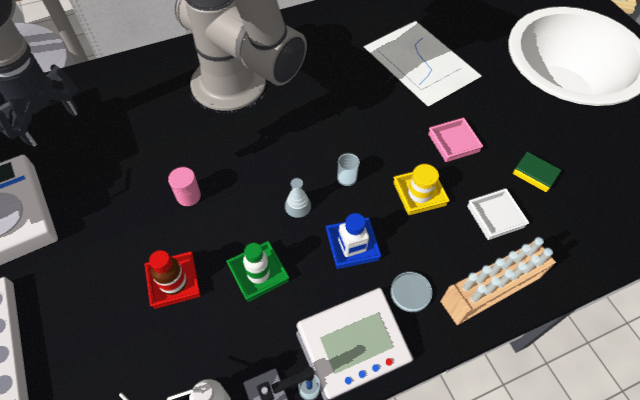

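View pics/t4.png

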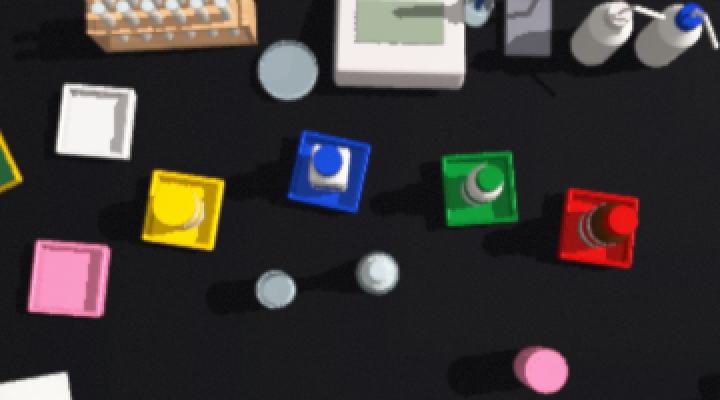

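In both views all four containers stand upright, well inside the tray of their own colour. In the scene view red is at (168,270), green (257,265), blue (354,238) and yellow (424,183). The flask (297,200) and beaker (348,170) haven't moved, and the arm is clear.

```bash
python3 -c "
from cell import r
print(r.close_job())"
```

```text
the job is handed in; nothing more can be done
None
```

I put all four containers upright in the trays of their own colours, left the flask and beaker where they stood, and handed the job in after about 50 s; the cameras confirmed the placings, but no verdict came back.

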